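Find the drilled end of a candle post and hold it hole-up

TASK

Only one end of the wooden candle post is drilled for a candle; the other just has a dark felt dot, so the two ends look much alike. Find the drilled end by feel: pick the post up and slide its hole well onto the red peg of the little wooden stand, then draw it off again, turn the post over so that it stands upright with the hole facing up, and finish while still holding it like that, steady, its lower end at least 15 cm above the table, ready for the candle. Leave the mug, the wire reel and the secateurs where they are.

Things in the scene. Friction and masses are not known exactly. Their poses are not given: they have to be found in the camera images.
- post: loose wooden candle post, a square bar 46 x 46 mm and 90 mm long with two thin green bands, about 0.12 kg (hidden, varies), lying on one of its long faces on the table and pointing any way. Origin at its centre, z along its length: the round blind hole (about 23 mm wide, 30 mm deep, on the axis) opens in the middle of the +z end, 45 mm from the origin; the -z end is closed and carries a dark felt dot 23 mm wide. It can be gripped across any two opposite long faces.
- stand: light wooden peg stand, fixed to the table at a place and turn that vary. Base plate 70 x 80 mm, 10 mm thick; on it an upright board 18 mm thick (x, centred on the origin), 44 mm wide (y), its top 104 mm above the table. Origin on the table under the board, z up. A level red peg 12 mm thick sticks out 50 mm from the board's face along +x of the stand, its axis 90 mm above the table; +x points roughly away from the robot.
- peg_tip (a point): centre of the free end of the red peg, 59 mm along the stand's +x from its origin and 90 mm above the table; axes as the stand's (+x points out of the peg's end).
- mug: bystander: empty glass mug, 72 mm wide, 85 mm tall, with a handle; origin at the centre of its underside. To be left alone.
- reel: bystander: green wire reel, 52 mm wide, 32 mm tall; origin at the centre of its underside. To be left alone.
- secateurs: bystander: small green-handled secateurs, about 150 mm long, lying flat, 18 mm tall; origin at the pivot, handles to -x. To be left alone.
Things that resemble listed ones, but are neither listed nor needed, are in the scene too. Several things have the shape of the post; the one meant has the colours described above. Of the things that look like the stand, take the one that is farthest from the robot's base at the start.

How it is judged:
On the way:
1. the gripped post is slid with its hole onto the red peg, the peg's end at least 15 mm inside the hole (z of peg_tip in the frame of post between 0.01 and 0.03 m and x of peg_tip in the frame of post between -0.009 and 0.009 m and y of peg_tip in the frame of post between -0.009 and 0.009 m and contact force between the fingers and post above 0.5 N), for 0.1 s.
At the end, for the whole second after the job is handed in: The post is held still between the fingers with its hole facing up, within 0.2 rad of upright, its centre more than 185 mm (lower end more than about 140 mm) above the table and clear of the stand; mug, reel and secateurs are within 30 mm of where they were (angle between post's own z axis and vertical below 0.2 rad and height (world z) of post above 0.185 m and contact force between the fingers and post above 1 N and contact force between post and stand below 0.1 N and linear speed of post below 0.03 m/s and angular speed of post below 0.3 rad/s and distance of each of mug, reel, secateurs from where it was at the start of the episode below 0.03 m); the arm keeps its last pose, push and grip.
It fails at once if a bystander is moved by more than 30 mm (distance of any of mug, reel, secateurs from where it was at the start of the episode above 0.03 m).
It also fails if it takes over 61 s, if anything falls off the work surface, if the arm or the gripper's body presses on something with over 40 N, if the wrist force passes 120 N, or if a joint passes its speed limit or range.

ROBOT

A 6-joint arm with a two-finger parallel gripper is mounted at the origin on the work surface. World frame = base frame: x ahead of the robot, y to its left, z up, the work surface at z = 0. Lengths are in m, angles in rad, forces in N, time in s.
With the tool pointing down it reaches from about 0.25 to 0.775 m from the base axis. Payload 4 kg.
Tool frame: the origin (TCP) lies at the very end of the fingers, on their centre line; the grasp point (between the pads) lies 19 mm behind it; z points along the fingers, y is the line along which they close (so a half turn about z gives the same grasp; the last joint's range is limited). The gripper opens to 94 mm and grips with 3 to 60 N. Pads are 16 mm wide; open, the fingers measure 119 mm over their backs; the gripper's body (75 mm by 177 mm) begins 78 mm behind the grasp point.
Start: joints at [-1.446, 0.087, 1.371, -0, 1.684, -0.103], TCP at [0.124, -0.536, 0.206] pointing down, gripper open.
Joint ranges: [-3.1, 3.1], [-0.76, 2.03], [0.27, 2.55], [-1.08, 4.22], [0.17, 2.65], [-2.57, 2.57]. Speed limits (rad/s): [2.79, 2.79, 3.14, 3.14, 3.14, 3.14].

INTERFACE

Orientations are given as [roll, pitch, yaw] about the fixed x, y, z axes, in that order (R = Rz(yaw) Ry(pitch) Rx(roll)).
In Python, from bench import robot, snapshot, finder gives the robot as it stands.
- The arm moves only by the tool drive_tool, never from a script. Its argument "deltas" is text: rows parted by semicolons, each of 7 numbers parted by spaces: the shift along the tool's x, y, z each as a share of 100 mm, from -1 to 1, then the turn, a rotation vector about the tool's x, y, z each as a share of 90 degrees, from -1 to 1, then the finger opening in mm, from 0 to 94. In form: tx ty tz rx ry rz gripper; .... A call has 1 to 5 rows; each row is the pose to reach, as a shift and turn from the pose commanded when the call began, along the tool's axes at that moment; what a row does not reach only later rows make up. A row lasts 1/10 s, in which the tool goes at most 50 mm and 8.59 degrees, less where a joint would pass 70% of its speed; a pose out of reach is approached as far as the arm can. A call with a number of a shift or a turn outside -1 to 1 is refused whole. A call with a gripper value outside its range is refused whole. The fingers move at their own pace and stop on an object; the grip force is fixed at half the most. Time passes only in rows, so rows that repeat a pose let the fingers close. It gives the time, the measured TCP pose, the force, the opening and the grip force at its end, in the units of the state.
- robot.get_obs(): the state, without advancing time (a new reading comes with each control period).
- snapshot(name): name is "scene" or "top"; returns a dict with "img" (480x640x3 uint8, red, green, blue), "fx", "fy", "cx", "cy" (pixels), "T" (4x4, takes a point from camera to world coordinates). Camera axes: x right, y up, looking along -z (the intrinsics and any distortion apply to the point x, -y, -z); pixel columns grow to the right and rows downward; lengths in m; the calibration is good to about 2 mm. A picture is of the moment at which its call begins. There is no depth.
- robot.close_job(): hands the job in; it is judged then, once.
Trained networks look in the newest picture that a camera, given by its name, has taken for a name from the list of things; names that differ only in an ending like _2 or _b are one class to them, and where a whole thing is asked for, a point or a joint stands for the part that bears it (a point fixed in the world has none). Each returns a list of dicts, best first, with "confidence" (0 to 1); they miss things now and then, are a little off and sometimes report something else, mostly with a low value. They report only what shows in the picture. A call takes as long as a camera call. They do not tell look-alikes from the thing itself.
- finder.look_for(camera, thing): "xy" ([column, row] in pixels, amid what is visible of it).
- finder.masks_of(camera, thing): "region" (480x640 bool, what is visible of it) and "xy" ([column, row] in pixels, amid what is visible of it).
- finder.landmark_of(camera, thing): "xy" ([column, row] in pixels: a listed point, or the origin of a listed thing).
The state is a dict: "time": time; "joint_positions": joint angles; "qvel": joint speeds; "joint_torque": joint torques, N m; "tool_pos": TCP position; "ee_rot": TCP orientation; "wrist_force": force on the tool from outside, world axes, zero at the start; "wrist_torque": the same for the moment, N m; "width": finger opening in m; "finger_force": force on a finger pad.
Only numpy, scipy, OpenCV 4.12 (cv2) and the standard library are available. Lean on these libraries where they do the work, as an engineer would, in place of code of your own. Each camera call takes 0.05 s, during which the arm holds its last target. There are 200 camera calls.

## Working session

There is one attempt and no reset: what is moved stays moved. The work goes in short steps, Python scripts to look and compute and a tool call to move; the robot and the scene stay as the last step left them, time stands still between calls to the robot, and variables do not carry over. Pictures are saved under pics/ and viewed, at most 10 in all, crops included, and the job is handed in when it is done.

Besides the shell and the picture viewer there is one more tool, called after "Request:" as name(argument=value, ...) on one line, values as JSON. drive_tool: Moves the arm, as the interface text tells. Shift numbers are shares of 100 mm and turn numbers shares of 90 degrees, none past 1 either way. Its arguments: {"type":"object","properties":{"deltas":{"type":"string"}},"required":["deltas"]}

```bash
mkdir -p pics; ls
cat > h.py <<'E'
import numpy as np, cv2
from bench import robot, snapshot, finder
def save(n,s,crop=None,scale=1):
    im=s["img"][:,:,::-1]
    if crop: a,b,c,d=crop; im=im[b:d,a:c]
    cv2.imwrite("pics/"+n+".png",cv2.resize(im,None,fx=scale,fy=scale,interpolation=cv2.INTER_CUBIC))
def ray(s,p):
    T=np.array(s["T"]); d=np.array([(p[0]-s["cx"])/s["fx"],-(p[1]-s["cy"])/s["fy"],-1.])
    return T[:3,3],T[:3,:3]@d
def atz(s,p,z):
    o,d=ray(s,p); return o+d*(z-o[2])/d[2]
def proj(s,P):
    T=np.array(s["T"]); c=T[:3,:3].T@(np.array(P)-T[:3,3])
    return np.array([s["cx"]+s["fx"]*c[0]/-c[2], s["cy"]+s["fy"]*c[1]/c[2]])
def tri(s1,p1,s2,p2):
    o1,d1=ray(s1,p1);o2,d2=ray(s2,p2);d1=d1/np.linalg.norm(d1);d2=d2/np.linalg.norm(d2)
    k=np.linalg.lstsq(np.array([d1,-d2]).T,o2-o1,rcond=None)[0]
    a,b=o1+k[0]*d1,o2+k[1]*d2
    return (a+b)/2,np.linalg.norm(a-b)
E
python3 - <<'E'
from h import *
np.set_printoptions(precision=3,suppress=True)
for c in("scene","top"):
    s=snapshot(c); save(c,s); print(c,s["fx"],s["cx"],s["cy"],{k:v for k,v in s.items() if k not in("img","T")}.keys()); print(np.array(s["T"]))
    for t in("post","stand","mug","reel","secateurs"):
        for r in finder.look_for(c,t): print(c,t,np.round(r["xy"]),round(r["confidence"],2))
    for t in("peg_tip","post","stand"):
        for r in finder.landmark_of(c,t): print(c,"LM",t,np.round(r["xy"],1),round(r["confidence"],2))
print(robot.get_obs())
E
```

```text
pics
scene 589.5483937872368 329.8442041985432 234.22035836077296 dict_keys(['fx', 'fy', 'cx', 'cy'])
[[ 0.335 -0.601  0.725  1.498]
 [ 0.942  0.226 -0.249 -0.345]
 [-0.014  0.766  0.642  0.921]
 [ 0.     0.     0.     1.   ]]
scene post [344. 231.] 0.7
scene post [397. 227.] 0.67
scene post [282. 262.] 0.44
scene stand [268. 217.] 0.67
scene stand [280. 266.] 0.6
scene mug [498. 225.] 0.83
scene mug [398. 229.] 0.73
scene mug [139. 301.] 0.38
scene reel [385. 314.] 0.94
scene reel [281. 266.] 0.61
scene secateurs [135. 301.] 0.96
scene secateurs [385. 312.] 0.28
scene LM peg_tip [265.4 214.7] 0.76
scene LM peg_tip [275.9 260.6] 0.66
scene LM post [399.7 228.2] 0.77
scene LM post [343.3 227.5] 0.7
scene LM stand [272.9 225.2] 0.89
scene LM stand [280.2 275. ] 0.57
top 602.1083508826762 319.7467864534348 237.39392263939516 dict_keys(['fx', 'fy', 'cx', 'cy'])
[[-0.021  0.992 -0.127  0.388]
 [-1.    -0.02   0.008  0.002]
 [ 0.005  0.127  0.992  1.428]
 [ 0.     0.     0.     1.   ]]
top post [245. 262.] 0.71
top post [302. 277.] 0.66
top stand [366. 321.] 0.83
top stand [377. 243.] 0.68
top mug [150. 221.] 0.72
top reel [303. 164.] 0.94
top secateurs [508. 254.] 0.85
top LM peg_tip [387.1 211.6] 0.98
top LM peg_tip [375.9 294.8] 0.68
top LM post [245.9 262.3] 0.69
top LM post [300.9 274.1] 0.69
top LM stand [374.7 244.8] 0.77
top LM stand [368.2 319.7] 0.65
{'time': 0.9, 'joint_positions': array([-1.446,  0.087,  1.371, -0.   ,  1.684, -0.103]), 'qvel': array([-0.   ,  0.001, -0.   ,  0.   ,  0.002,  0.001]), 'joint_torque': array([  0.002, -34.003, -30.26 ,   0.072,   0.024,  -0.   ]), 'tool_pos': array([ 0.124, -0.536,  0.206]), 'ee_rot': array([3.141, 0.   , 0.228]), 'wrist_force': array([ 0.146, -0.11 , -0.196]), 'wrist_torque': array([0.014, 0.001, 0.044]), 'finger_force': 0.0, 'width': 0.09418383782784372}
```

View pics/scene.png

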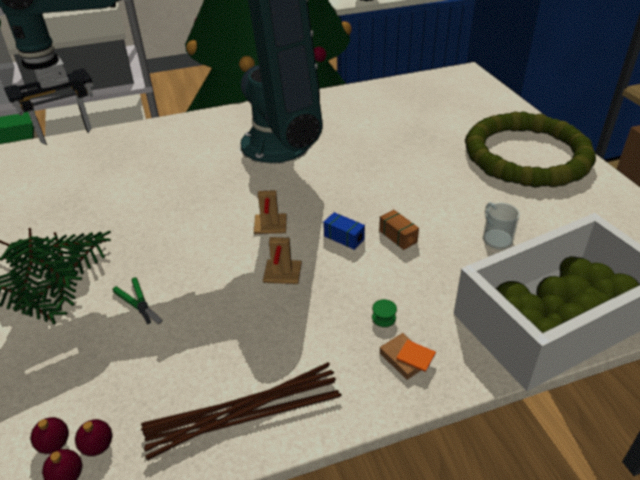

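View pics/top.png

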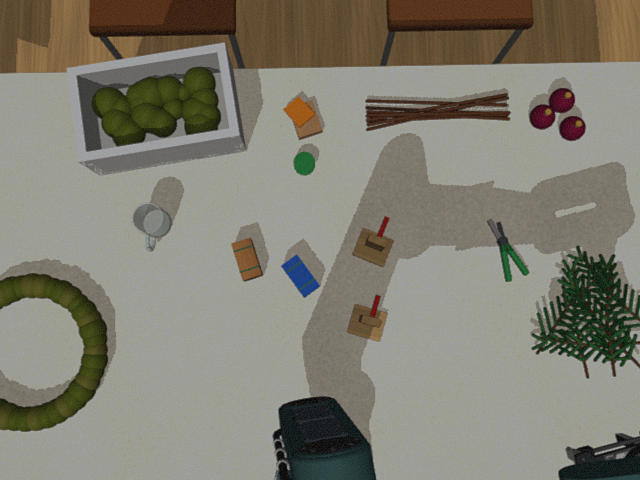

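Candidates for the post are the wooden bar with green bands at top (247,260) / scene (398,229), the blue bar at top (300,275) / scene (344,231), and the wood-and-orange thing at top (305,117) / scene (407,355). I choose the wooden banded one. For the stand there is a near one at top (368,320) and a far one at top (374,244) / scene (281,262), so I take the far one. Next is a close crop to check, plus measurements.

Run:
```python
from h import *
np.set_printoptions(precision=4,suppress=True)
t=snapshot("top"); 
def near(L,p): return min(L,key=lambda r:np.hypot(*(np.array(r["xy"])-p)))
tm=[near(finder.masks_of("top",k),p) for k,p in(("post",(246,260)),("stand",(374,244)))]
tl=[near(finder.landmark_of("top",k),p)["xy"] for k,p in(("post",(246,260)),("stand",(374,244)),("peg_tip",(387,214)))]
s=snapshot("scene")
sl=[near(finder.landmark_of("scene",k),p)["xy"] for k,p in(("post",(399,228)),("stand",(280,275)),("peg_tip",(276,250)))]
for n,a,b in zip(("post","stand","tip"),tl,sl): print(n,a,b,*tri(t,a,s,b))
print(cv2.minAreaRect(np.argwhere(tm[0]["region"])[:,::-1].astype(np.float32)), tm[0]["region"].sum())
a=cv2.resize(t["img"][225:295,215:285],(400,400),interpolation=2); b=cv2.resize(t["img"][205:275,340:410],(400,400),interpolation=2)
c=cv2.resize(s["img"][200:260,370:430],(300,300),interpolation=2)
s2=cv2.resize(s["img"][230:290,250:310],(300,300),interpolation=2)
o=np.zeros((600,700,3),np.uint8)
cv2.imwrite("pics/crop.png",np.vstack([np.hstack([a,b])[:, :, ::-1][:300*0+400],np.zeros((0,800,3),np.uint8)]))
cv2.imwrite("pics/crop2.png",np.hstack([c,s2])[:,:,::-1])
# red peg pixels
for nm,S,(x0,y0,x1,y1) in(("top",t,(365,205,400,245)),("scene",s,(262,235,295,285))):
    im=S["img"][y0:y1,x0:x1].astype(int); m=(im[...,0]>2.2*im[...,1])&(im[...,0]>70)
    q=np.argwhere(m)[:,::-1].astype(np.float32)+[x0,y0]; print(nm,len(q),cv2.boxPoints(cv2.minAreaRect(q.astype(np.float32))))
```

```text
post [247.1, 259.8] [398.3, 229.5] [0.5194 0.1633 0.0181] 0.0021928034953792364
stand [375.9, 244.9] [267.9, 224.2] [ 0.5323 -0.141   0.1313] 0.0229180991154712
tip [386.8, 214.3] [274.5, 261.9] [ 0.6078 -0.1613  0.0936] 0.0017111159953090034
((246.51837158203125, 259.39453125), (40.516056060791016, 21.64687728881836), 73.3007583618164) 854
top 82 [[376.9483 235.1207]
 [384.9138 216.5345]
 [388.6552 218.1379]
 [380.6897 236.7242]]
scene 90 [[272.6924 263.5385]
 [276.3462 245.2692]
 [281.1539 246.2308]
 [277.5    264.5   ]]
```

View pics/crop.png

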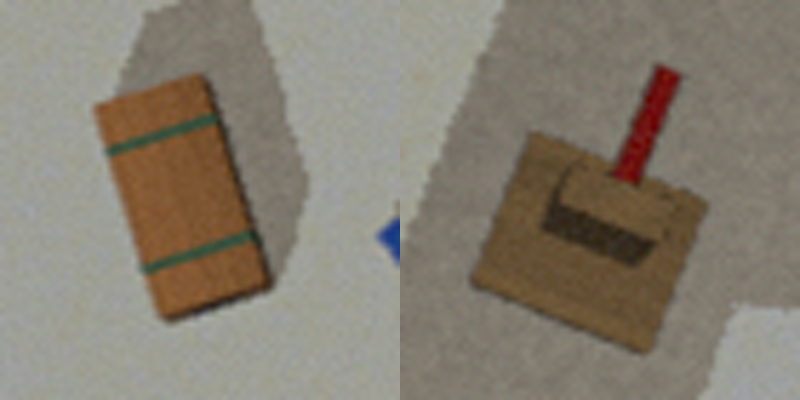

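View pics/crop2.png

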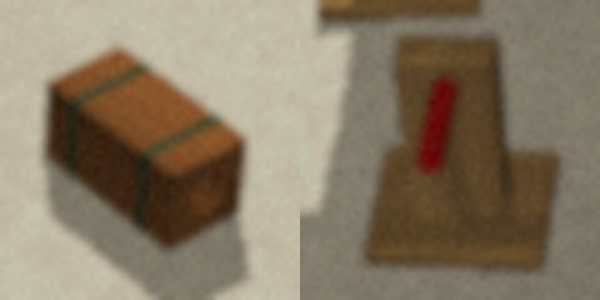

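The crops confirm the wooden bar with two green bands (top corners near (232,243), (250.5,238), (262,275), (244,281)). The far stand has its plate at top (374,244), the peg tip at about (387,217) and the peg root at about (380,237).

Run:
```python
from h import *
np.set_printoptions(precision=4,suppress=True)
t=snapshot("top"); s=snapshot("scene")
k=70/400
pc=[np.array(p)*k+[215,225]-.4 for p in((95,105),(203,74),(271,288),(165,320))]
sc=[np.array(p)*k+[340,205]-.4 for p in((130,132),(307,205),(248,353),(72,285))]
P=np.array([atz(t,p,.046) for p in pc]); S=np.array([atz(t,p,.010) for p in sc])
for n,Q in(("post",P),("stand",S)):
    print(n,Q[:,:2].tolist(),"ctr",Q.mean(0),"sides",[round(float(np.linalg.norm(Q[i]-Q[i-1])),4) for i in range(4)])
    u=(Q[0]+Q[1]-Q[2]-Q[3]); print("yaw",np.degrees(np.arctan2(u[1],u[0])))
# scene corners of post top face & heights, two views
qs=[np.array(p)/5+[370,200]-.4 for p in((50,85),(118,48),(243,140),(170,175))]
print("scene top face @.046",[atz(s,p,.046)[:2] for p in qs])
# top far(+x) left/right corner: scene order -> match by nearest
for q in qs:
    j=np.argmin([np.linalg.norm(atz(s,q,.046)-p) for p in P]); print(j,*tri(t,pc[j],s,q))
kt=lambda x,y:np.array([x,y])*k+[340,205]-.4
tt,ts=kt(268,68),np.array([128,167])/5+[250,230]-.4
rt,rs=kt(227,185),np.array([148,82])/5+[250,230]-.4
print("tip",*tri(t,tt,s,ts),"root",*tri(t,rt,s,rs)); print(atz(t,tt,.09),atz(t,rt,.09))
```

```text
post [[0.556102967954089, 0.19549419848836228], [0.5678383072250498, 0.15180657463725133], [0.48066335060223475, 0.12508831464273018], [0.468715448078547, 0.1676711253144414]] ctr [0.5183 0.16   0.046 ] sides [0.0917, 0.0452, 0.0912, 0.0442]
yaw 17.351201590080642
stand [[0.5906819116246467, -0.11125960040876617], [0.5585589249765531, -0.1838720744142398], [0.49749850093368475, -0.15723204831118096], [0.5272050596415429, -0.08531527670593575]] ctr [ 0.5435 -0.1344  0.01  ] sides [0.0686, 0.0794, 0.0666, 0.0778]
yaw -22.891310854052918
scene top face @.046 [array([0.4899, 0.1272]), array([0.4749, 0.1696]), array([0.5597, 0.195 ]), array([0.5709, 0.1523])]
2 [0.482  0.1281 0.0396] 0.005168910593642478
3 [0.4697 0.17   0.0419] 0.003911318832007765
0 [0.5566 0.1963 0.0432] 0.0008529762376353083
1 [0.5684 0.1528 0.0438] 0.0015795846331536911
tip [ 0.6041 -0.1603  0.087 ] 0.0002470784180529115 root [ 0.558  -0.1403  0.0902] 0.004091788779561686
[ 0.6036 -0.16    0.09  ] [ 0.5575 -0.1423  0.09  ]
```

Request:
drive_tool(deltas="0.3 -0.33 0 0 0 0 80; 0.6 -0.66 0 0 0 0 80; 0.9 -0.98 0 0 0 0 80; 0.9 -0.98 0 0 0 0 80")

```text
time: 1.9
tool_pos: [0.1917, -0.4167, 0.2061]
ee_rot: [3.141, -0.002, 0.232]
wrist_force: [0.2, 0.2, 0.4]
width: 0.0804
finger_force: 0.0
```

Request:
drive_tool(deltas="0.3 -0.33 0 0 0 0 80; 0.6 -0.66 0 0 0 0 80; 0.9 -0.98 0 0 0 0 80; 0.9 -0.98 0 0 0 0 80")

```text
time: 2.3
tool_pos: [0.2571, -0.3016, 0.2061]
ee_rot: [3.141, -0.002, 0.234]
wrist_force: [0.1, -0.7, -0.4]
width: 0.0803
finger_force: 0.0
```

Request:
drive_tool(deltas="0.3 -0.33 0 0 0 0 80; 0.6 -0.66 0 0 0 0 80; 0.9 -0.98 0 0 0 0 80; 0.9 -0.98 0 0 0 0 80")

```text
time: 2.7
tool_pos: [0.3227, -0.1859, 0.2059]
ee_rot: [3.142, -0.002, 0.235]
wrist_force: [-0.3, -0.7, -0.0]
width: 0.0802
finger_force: 0.0
```

Request:
drive_tool(deltas="0.3 -0.33 0 0 0 0 80; 0.6 -0.66 0 0 0 0 80; 0.9 -0.98 0 0 0 0 80; 0.9 -0.98 0 0 0 0 80")

```text
time: 3.1
tool_pos: [0.3882, -0.0706, 0.2054]
ee_rot: [-3.141, -0.001, 0.234]
wrist_force: [0.3, -1.2, -0.7]
width: 0.0803
finger_force: 0.0
```

Request:
drive_tool(deltas="0.3 -0.33 0 0 0 0 80; 0.6 -0.66 0 0 0 0 80; 0.9 -0.98 0 0 0 0 80; 0.9 -0.98 0 0 0 0 80")

```text
time: 3.5
tool_pos: [0.4538, 0.0442, 0.2048]
ee_rot: [-3.141, 0.0, 0.231]
wrist_force: [-0.7, -1.1, 0.4]
width: 0.0804
finger_force: 0.0
```

Request:
drive_tool(deltas="0.3 -0.33 0 0 0 0 80; 0.6 -0.66 0 0 0 0 80; 0.9 -0.98 0 0 0 0 80; 0.9 -0.98 0 0 0 0 80")

```text
time: 3.9
tool_pos: [0.5196, 0.1593, 0.2038]
ee_rot: [-3.142, 0.002, 0.23]
wrist_force: [0.1, -0.0, -0.0]
width: 0.0803
finger_force: 0.0
```

```bash
cat >> h.py <<'E'
from scipy.spatial.transform import Rotation as R
def go(p,rpy,frm=None):
    """rows in tool units to reach pose p,rpy from now (or from (pos,rpy))"""
    o=robot.get_obs(); p0,r0=frm or (o["tool_pos"],o["ee_rot"])
    A=R.from_euler("xyz",r0)
    print("t",round(o["time"],2),"at",np.round(o["tool_pos"],4),np.round(o["ee_rot"],4),"q",np.round(o["joint_positions"],2),"F",np.round(o["wrist_force"],1),"w",round(o["width"],4),"ff",round(o["finger_force"],1))
    print("go",np.round(A.inv().apply(np.array(p)-p0)/.1,3),np.round((A.inv()*R.from_euler("xyz",rpy)).as_rotvec()/(np.pi/2),3))
E
python3 - <<'E'
from h import *
go((.520,.160,.10),(np.pi,0,np.radians(17.3)))
E
```

```text
t 3.9 at [0.5196 0.1593 0.2038] [-3.1416e+00  1.5000e-03  2.2950e-01] q [ 0.19  0.07  1.39 -0.    1.68  1.53] F [ 0.1 -0.  -0. ] w 0.0803 ff 0.0
go [ 0.007 -0.006  1.038] [-0.     0.001 -0.046]
```

Request:
drive_tool(deltas="0.01 -0.01 0.33 0 0 -0.046 80; 0.01 -0.01 0.67 0 0 -0.046 80; 0.01 -0.01 1 0 0 -0.046 80; 0.01 -0.01 1 0 0 -0.046 80")

```text
time: 4.3
tool_pos: [0.5147, 0.1561, 0.0998]
ee_rot: [3.141, 0.012, 0.297]
wrist_force: [-0.0, -1.0, -1.2]
width: 0.0797
finger_force: 0.0
```

Run:
```python
from h import *
s=snapshot("scene"); save("above",s,(300,120,500,290),3)
go((.520,.160,.010),(np.pi,0,np.radians(17.3)))
```

```text
t 4.35 at [0.5167 0.1569 0.1031] [3.141  0.0062 0.2973] q [ 0.19  0.11  1.55 -0.    1.49  1.46] F [0.4 0.3 1.1] w 0.08 ff 0.0
go [ 0.046 -0.02   0.931] [ 0.     0.004 -0.003]
```

View pics/above.png

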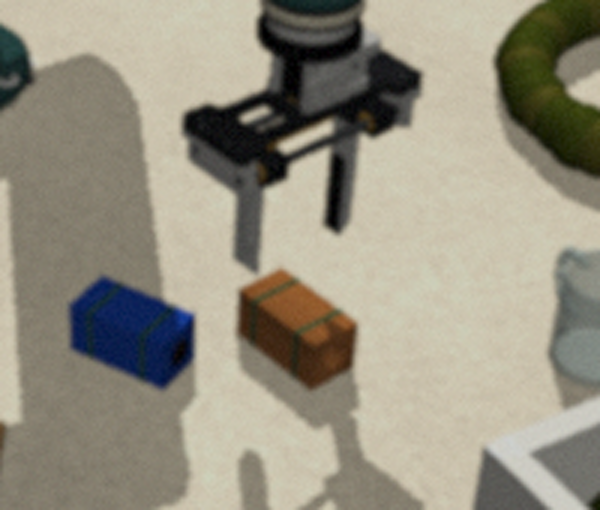

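The fingers straddle the wooden post at crop (297,328). Its visible outer end looks plain wood rather than dark felt like the blue bar's end, so I guess the outer end is drilled and will check it by feel.

Request:
drive_tool(deltas="0.03 -0.02 0.3 0 0 0 80; 0.03 -0.02 0.6 0 0 0 80; 0.03 -0.02 0.92 0 0 0 80; 0.03 -0.02 0.92 0 0 0 80; 0.03 -0.02 0.92 0 0 0 80")

```text
time: 4.85
tool_pos: [0.522, 0.1621, 0.0156]
ee_rot: [3.141, -0.002, 0.299]
wrist_force: [-1.0, -0.3, 0.9]
width: 0.0797
finger_force: 0.0
```

Request:
drive_tool(deltas="0 0 0 0 0 0 20; 0 0 0 0 0 0 20; 0 0 0 0 0 0 20; 0 0 0 0 0 0 20; 0 0 0 0 0 0 20")

```text
time: 5.35
tool_pos: [0.5208, 0.163, 0.014]
ee_rot: [3.141, -0.001, 0.3]
wrist_force: [-0.5, -0.5, 1.2]
width: 0.0457
finger_force: 30.0
```

Request:
drive_tool(deltas="0 0 0 0 0 0 20; 0 0 -0.3 0 0 0 20; 0 0 -0.6 0 0 0 20; 0 0 -1 0 0 0 20; 0 0 -1 0 0 0 20")

```text
time: 5.85
tool_pos: [0.5242, 0.1638, 0.1196]
ee_rot: [3.14, -0.012, 0.3]
wrist_force: [1.0, -0.0, -1.2]
width: 0.0457
finger_force: 30.0
```

Request:
drive_tool(deltas="0 0 -0.3 0 0 0 20; 0 0 -0.6 0 0 0 20; 0 0 -1 0 0 0 20; 0 0 -1 0 0 0 20")

```text
time: 6.25
tool_pos: [0.523, 0.1636, 0.2187]
ee_rot: [3.141, -0.01, 0.3]
wrist_force: [0.6, -0.3, -0.7]
width: 0.0459
finger_force: 30.0
```

Run:
```python
from h import *
t=snapshot("top"); s=snapshot("scene")
cv2.imwrite("pics/held.png",np.hstack([cv2.resize(t["img"][190:300,180:310],(390,330)),cv2.resize(s["img"][120:230,330:460],(390,330))])[:,:,::-1])
go((.45,.10,.25),(np.pi,0,.3))
```

```text
t 6.35 at [0.5206 0.163  0.2129] [ 3.1415e+00 -2.0000e-04  3.0020e-01] q [ 0.2   0.08  1.37 -0.    1.7   1.47] F [-0.2 -0.5 -2.9] w 0.0456 ff 30.0
go [-0.86   0.393 -0.371] [ 0. -0.  0.]
```

View pics/held.png

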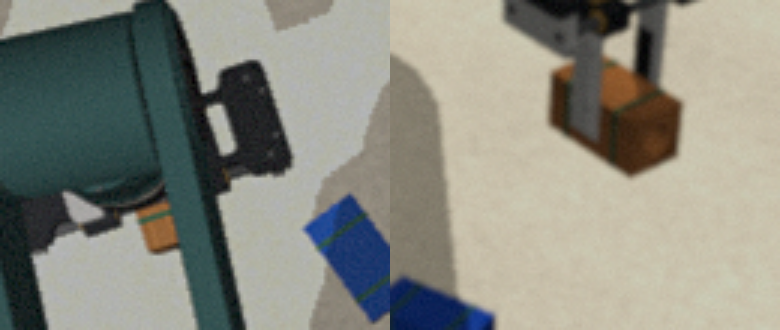

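The right half of the picture shows the post held square, with a finger near mid-length. The outer end at (655,140) shows only a faint round patch. I turn it round so that end faces the peg, which also shows me the other end.

Request:
drive_tool(deltas="0 0 0 0 0 -0.09 20; 0 0 0 0 0 -0.18 20; 0 0 0 0 0 -0.27 20; 0 0 0 0 0 -0.35 20; 0 0 0 0 0 -0.39 20")

```text
time: 6.85
tool_pos: [0.519, 0.1627, 0.2095]
ee_rot: [-3.137, 0.005, 0.916]
wrist_force: [-0.1, 0.1, -1.0]
width: 0.0459
finger_force: 30.0
```

Request:
drive_tool(deltas="0 0 0 0 0 -0.09 20; 0 0 0 0 0 -0.18 20; 0 0 0 0 0 -0.27 20; 0 0 0 0 0 -0.35 20; 0 0 0 0 0 -0.39 20")

```text
time: 7.35
tool_pos: [0.519, 0.1627, 0.2095]
ee_rot: [-3.135, 0.002, 1.529]
wrist_force: [-0.5, -0.0, -1.1]
width: 0.0459
finger_force: 30.0
```

Request:
drive_tool(deltas="0 0 0 0 0 -0.09 20; 0 0 0 0 0 -0.18 20; 0 0 0 0 0 -0.27 20; 0 0 0 0 0 -0.35 20; 0 0 0 0 0 -0.39 20")

```text
time: 7.85
tool_pos: [0.519, 0.1627, 0.2095]
ee_rot: [-3.136, -0.002, 2.142]
wrist_force: [0.7, 0.4, -1.3]
width: 0.0451
finger_force: 30.0
```

Request:
drive_tool(deltas="0 0 0 0 0 -0.09 20; 0 0 0 0 0 -0.18 20; 0 0 0 0 0 -0.27 20; 0 0 0 0 0 -0.35 20; 0 0 0 0 0 -0.39 20")

```text
time: 8.35
tool_pos: [0.519, 0.1627, 0.2095]
ee_rot: [-3.138, -0.005, 2.754]
wrist_force: [-0.7, 0.6, -1.4]
width: 0.0458
finger_force: 30.0
```

Run:
```python
from h import *
s=snapshot("scene"); save("other",s,(330,110,460,230),3)
# pre-peg: post centre 45+50 mm out from tip, along stand x (yaw -22.5deg)
a=np.radians(-22.3); u=np.array([np.cos(a),np.sin(a)])
p=np.array([.604,-.160])+u*.085; print("pre",p, np.hypot(*p))
go((*p,.213),(np.pi,0,a+np.pi))
```

```text
pre [ 0.68264283 -0.19225377] 0.7091986614645018
t 8.4 at [0.519  0.1627 0.2096] [-3.138  -0.0052  2.7549] q [ 0.2   0.08  1.37 -0.    1.7  -0.98] F [ 0.7  1.1 -0.9] w 0.0456 ff 30.0
go [-2.854 -2.67  -0.04 ] [-0.002 -0.003  0.002]
```

View pics/other.png

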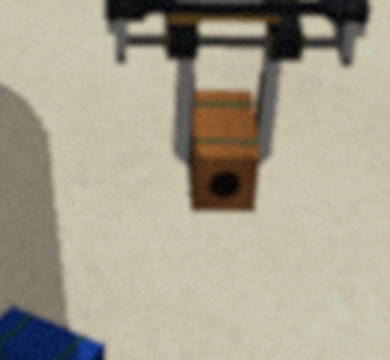

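This end shows a clear black dot at crop (224,184), which is probably the felt. I try the other end on the peg.

Request:
drive_tool(deltas="-0.31 -0.3 0 0 0 0 20; -0.62 -0.6 0 0 0 0 20; -0.95 -0.89 0 0 0 0 20; -0.95 -0.89 0 0 0 0 20")

```text
time: 8.8
tool_pos: [0.5748, 0.0397, 0.2096]
ee_rot: [-3.137, -0.004, 2.743]
wrist_force: [0.2, 0.6, -1.9]
width: 0.046
finger_force: 30.0
```

Request:
drive_tool(deltas="-0.31 -0.3 0 0 0 0 20; -0.62 -0.6 0 0 0 0 20; -0.95 -0.89 0 0 0 0 20; -0.95 -0.89 0 0 0 0 20")

```text
time: 9.2
tool_pos: [0.6285, -0.0783, 0.2093]
ee_rot: [-3.139, -0.004, 2.744]
wrist_force: [0.0, 0.5, -1.6]
width: 0.0459
finger_force: 30.0
```

Request:
drive_tool(deltas="-0.31 -0.3 0 0 0 0 20; -0.62 -0.6 0 0 0 0 20; -0.95 -0.89 0 0 0 0 20; -0.95 -0.89 0 0 0 0 20; -0.95 -0.89 0 0 0 0 20")

```text
time: 9.7
tool_pos: [0.6815, -0.1919, 0.2101]
ee_rot: [3.141, -0.006, 2.749]
wrist_force: [-0.6, -0.3, -1.3]
width: 0.0457
finger_force: 30.0
```

Request:
drive_tool(deltas="0 0 0.3 0 0 0 20; 0 0 0.6 0 0 0 20; 0 0 0.9 0 0 0 20; 0 0 0.9 0 0 0 20; 0 0 0.9 0 0 0 20")

```text
time: 10.2
tool_pos: [0.6816, -0.1905, 0.1234]
ee_rot: [3.141, -0.002, 2.752]
wrist_force: [0.2, -0.0, -1.7]
width: 0.0458
finger_force: 30.0
```

Run:
```python
from h import *
s=snapshot("scene");t=snapshot("top")
a=np.radians(-22.3); u=np.array([np.cos(a),np.sin(a)])
p=np.array([.604,-.160])+u*.058
go((*p,.077),(np.pi,0,a+np.pi))
cv2.imwrite("pics/pre.png",np.hstack([cv2.resize(s["img"][190:310,220:350],(390,360)),cv2.resize(t["img"][150:280,320:450],(390,360))])[:,:,::-1])
```

```text
t 10.3 at [ 0.6833 -0.1919  0.1265] [3.1413 0.0042 2.7515] q [-0.35  0.47  1.06  0.    1.61 -1.53] F [-0.2 -0.5 -1.3] w 0.0459 ff 30.0
go [ 0.276 -0.006  0.494] [ 0.     0.003 -0.001]
```

View pics/pre.png

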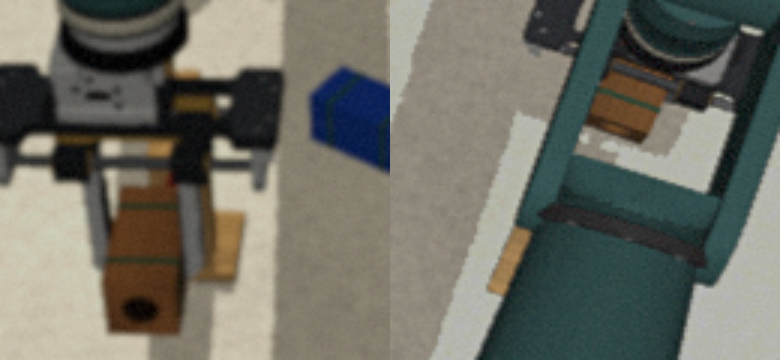

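The post stands out in front of the far stand's peg, hole side towards it. Next I lower it to peg height and approach.

Request:
drive_tool(deltas="0 0 0.2 0 0 0 20; 0 0 0.4 0 0 0 20; 0 0 0.45 0 0 0 20; 0 0 0.45 0 0 0 20; 0 0 0.45 0 0 0 20")

```text
time: 10.8
tool_pos: [0.6832, -0.1928, 0.0807]
ee_rot: [3.141, 0.003, 2.75]
wrist_force: [-0.2, -0.3, -0.3]
width: 0.0458
finger_force: 30.0
```

Request:
drive_tool(deltas="0.15 0 0 0 0 0 20; 0.3 0 0 0 0 0 20; 0.34 0 0 0 0 0 20; 0.34 0 0 0 0 0 20")

```text
time: 11.2
tool_pos: [0.6514, -0.1797, 0.0803]
ee_rot: [3.142, 0.003, 2.751]
wrist_force: [0.3, -0.4, -1.6]
width: 0.0461
finger_force: 30.0
```

Run:
```python
from h import *
a=np.radians(-22.3); u=np.array([np.cos(a),np.sin(a)])
p=np.array([.604,-.160])+u*.022
go((*p,.081),(np.pi,0,a+np.pi))
```

```text
t 11.2 at [ 0.6514 -0.1797  0.0803] [3.1416e+00 3.0000e-03 2.7506e+00] q [-0.35  0.41  1.22 -0.    1.5  -1.53] F [ 0.3 -0.4 -1.6] w 0.0461 ff 30.0
go [ 0.294  0.002 -0.007] [ 0.     0.002 -0.001]
```

Request:
drive_tool(deltas="0.03 0 0 0 0 0 20; 0.06 0 0 0 0 0 20; 0.09 0 0 0 0 0 20; 0.12 0 0 0 0 0 20; 0.12 0 0 0 0 0 20")

```text
time: 11.7
tool_pos: [0.6393, -0.1748, 0.0783]
ee_rot: [-3.141, -0.0, 2.751]
wrist_force: [0.0, 0.4, -0.9]
width: 0.0459
finger_force: 30.0
```

Request:
drive_tool(deltas="0.03 0 0 0 0 0 20; 0.06 0 0 0 0 0 20; 0.09 0 0 0 0 0 20; 0.09 0 0 0 0 0 20")

```text
time: 12.1
tool_pos: [0.631, -0.1714, 0.0785]
ee_rot: [-3.142, -0.0, 2.751]
wrist_force: [-0.6, -1.0, -1.7]
width: 0.0456
finger_force: 30.0
```

Request:
drive_tool(deltas="0.03 0 0 0 0 0 20; 0.06 0 0 0 0 0 20; 0.08 0 0 0 0 0 20; 0.08 0 0 0 0 0 20; 0.08 0 0 0 0 0 20")

```text
time: 12.6
tool_pos: [0.6239, -0.1685, 0.0785]
ee_rot: [-3.141, 0.0, 2.75]
wrist_force: [-0.1, 0.1, -1.9]
width: 0.0457
finger_force: 30.0
```

Run:
```python
from h import *
a=np.radians(-22.3); u=np.array([np.cos(a),np.sin(a)])
p=np.array([.604,-.160])+u*.022
go((*p,.081),(np.pi,0,a+np.pi))
s=snapshot("scene");t=snapshot("top")
cv2.imwrite("pics/ins.png",np.hstack([cv2.resize(s["img"][190:310,220:350],(390,360)),cv2.resize(t["img"][180:280,330:438],(390,360))])[:,:,::-1])
```

```text
t 12.6 at [ 0.6239 -0.1685  0.0785] [-3.1415e+00  2.0000e-04  2.7505e+00] q [-0.35  0.35  1.31 -0.    1.48 -1.53] F [-0.1  0.1 -1.9] w 0.0457 ff 30.0
go [-0.003  0.003 -0.025] [-0.     0.    -0.001]
```

View pics/ins.png

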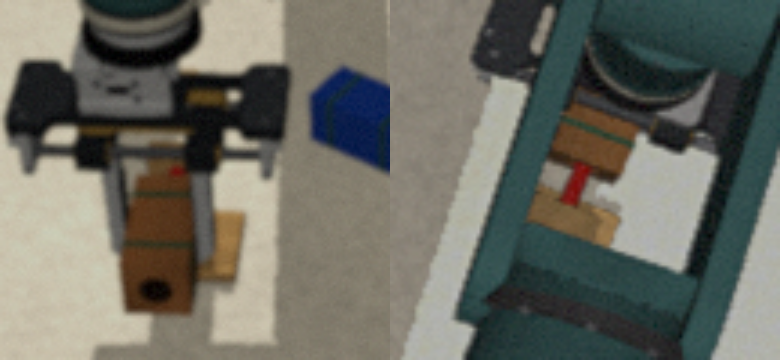

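The post is on the peg with no contact force. In the right half the red peg at (580,185) runs into the post's face with about 25–28 mm of it showing, so 22–25 mm is inside. I dwell briefly, draw it off, lift, come back towards the robot and turn round.

Request:
drive_tool(deltas="0 0 0 0 0 0 20; 0 0 0 0 0 0 20; 0 0 0 0 0 0 20; 0 0 0 0 0 0 20")

```text
time: 13.1
tool_pos: [0.624, -0.1685, 0.0784]
ee_rot: [-3.141, 0.0, 2.75]
wrist_force: [-0.1, 0.4, -0.8]
width: 0.0454
finger_force: 30.0
```

Request:
drive_tool(deltas="-0.15 0 0 0 0 0 20; -0.35 0 0 0 0 0 20; -0.6 0 0 0 0 0 20; -0.8 0 0 0 0 0 20; -0.8 0 0 0 0 0 20")

```text
time: 13.6
tool_pos: [0.6993, -0.1999, 0.0776]
ee_rot: [-3.141, 0.001, 2.75]
wrist_force: [-0.1, -0.4, -1.6]
width: 0.0457
finger_force: 30.0
```

Request:
drive_tool(deltas="0 0 -0.3 0 0 0 20; 0 0 -0.6 0 0 0 20; 0 0 -0.9 0 0 0 20; 0 0 -1 0 0 0 20; 0 0 -1 0 0 0 20")

```text
time: 14.1
tool_pos: [0.6984, -0.1991, 0.1812]
ee_rot: [3.141, 0.005, 2.751]
wrist_force: [0.5, 0.5, -1.3]
width: 0.0461
finger_force: 30.0
```

Request:
drive_tool(deltas="0.3 0 -0.25 0 0 0 20; 0.6 0 -0.5 0 0 0 20; 0.9 0 -0.7 0 0 0 20; 0.9 0 -0.7 0 0 0 20")

```text
time: 14.5
tool_pos: [0.613, -0.1636, 0.2516]
ee_rot: [3.141, 0.003, 2.751]
wrist_force: [-1.1, -0.1, -0.9]
width: 0.0458
finger_force: 30.0
```

Request:
drive_tool(deltas="0.3 0 -0.1 0 0 0 20; 0.6 0 -0.2 0 0 0 20; 0.9 0 -0.3 0 0 0 20; 0.9 0 -0.3 0 0 0 20")

```text
time: 14.9
tool_pos: [0.5296, -0.1294, 0.2786]
ee_rot: [3.142, -0.0, 2.751]
wrist_force: [0.5, 0.3, -1.6]
width: 0.0458
finger_force: 30.0
```

Request:
drive_tool(deltas="0.3 0 0 0 0 0 20; 0.6 0 0 0 0 0 20; 0.85 0 0 0 0 0 20; 0.85 0 0 0 0 0 20; 0.85 0 0 0 0 0 20")

```text
time: 15.4
tool_pos: [0.4532, -0.0981, 0.2768]
ee_rot: [-3.141, -0.001, 2.75]
wrist_force: [-0.5, -0.3, -2.0]
width: 0.0459
finger_force: 30.0
```

Request:
drive_tool(deltas="0 0 0 0 0 0.09 20; 0 0 0 0 0 0.18 20; 0 0 0 0 0 0.27 20; 0 0 0 0 0 0.36 20; 0 0 0 0 0 0.4 20")

```text
time: 15.9
tool_pos: [0.4541, -0.0986, 0.2769]
ee_rot: [-3.14, -0.001, 2.118]
wrist_force: [-0.1, 0.1, -1.1]
width: 0.0459
finger_force: 30.0
```

Request:
drive_tool(deltas="0 0 0 0 0 0.09 20; 0 0 0 0 0 0.18 20; 0 0 0 0 0 0.27 20; 0 0 0 0 0 0.36 20; 0 0 0 0 0 0.4 20")

```text
time: 16.4
tool_pos: [0.4541, -0.0986, 0.2768]
ee_rot: [-3.139, -0.0, 1.49]
wrist_force: [-0.7, -0.3, -1.6]
width: 0.046
finger_force: 30.0
```

Request:
drive_tool(deltas="0 0 0 0 0 0.09 20; 0 0 0 0 0 0.18 20; 0 0 0 0 0 0.27 20; 0 0 0 0 0 0.36 20; 0 0 0 0 0 0.4 20")

```text
time: 16.9
tool_pos: [0.4541, -0.0986, 0.2768]
ee_rot: [-3.14, 0.001, 0.861]
wrist_force: [-0.0, 0.9, -1.3]
width: 0.0461
finger_force: 30.0
```

Request:
drive_tool(deltas="0 0 0 0 0 0.09 20; 0 0 0 0 0 0.18 20; 0 0 0 0 0 0.27 20; 0 0 0 0 0 0.36 20; 0 0 0 0 0 0.4 20")

```text
time: 17.4
tool_pos: [0.4541, -0.0986, 0.2768]
ee_rot: [-3.141, 0.002, 0.233]
wrist_force: [-0.2, 0.3, -1.4]
width: 0.0455
finger_force: 30.0
```

Request:
drive_tool(deltas="0 0 0 0 0 0.09 20; 0 0 0 0 0 0.18 20; 0 0 0 0 0 0.27 20; 0 0 0 0 0 0.36 20; 0 0 0 0 0 0.4 20")

```text
time: 17.9
tool_pos: [0.454, -0.0986, 0.2768]
ee_rot: [3.141, 0.002, -0.395]
wrist_force: [0.3, -0.8, -1.3]
width: 0.0457
finger_force: 30.0
```

Run:
```python
from h import *
o=robot.get_obs(); go(o["tool_pos"],(np.pi,0,o["joint_positions"][0]))
```

```text
t 17.9 at [ 0.454  -0.0986  0.2768] [ 3.1413e+00  2.2000e-03 -3.9530e-01] q [-0.34 -0.11  1.42 -0.    1.83  1.63] F [ 0.3 -0.8 -1.3] w 0.0457 ff 30.0
go [0. 0. 0.] [ 0.     0.001 -0.038]
```

Aligned with the arm plane, I now tip the tool outward about the wrist, a small test first.

Request:
drive_tool(deltas="0.31 0 -0.01 0 0.048 -0.04 20; 0.63 0 -0.05 0 0.096 -0.04 20; 0.945 0 -0.11 0 0.144 -0.04 20; 0.945 0 -0.11 0 0.144 -0.04 20")

```text
time: 18.3
tool_pos: [0.5421, -0.1351, 0.2878]
ee_rot: [3.134, -0.225, -0.328]
wrist_force: [0.1, 0.6, -0.6]
width: 0.0461
finger_force: 30.0
```

Request:
drive_tool(deltas="0.31 0 -0.01 0 0.048 0 20; 0.63 0 -0.05 0 0.096 0 20; 0.945 0 -0.11 0 0.144 0 20; 0.945 0 -0.11 0 0.144 0 20")

```text
time: 18.7
tool_pos: [0.6261, -0.1632, 0.3202]
ee_rot: [3.134, -0.451, -0.326]
wrist_force: [-0.2, 0.4, -1.8]
width: 0.0459
finger_force: 30.0
```

Request:
drive_tool(deltas="0.31 0 -0.01 0 0.048 0 20; 0.63 0 -0.05 0 0.096 0 20; 0.945 0 -0.11 0 0.144 0 20; 0.945 0 -0.11 0 0.144 0 20")

```text
time: 19.1
tool_pos: [0.7013, -0.1884, 0.3718]
ee_rot: [3.132, -0.676, -0.323]
wrist_force: [-0.3, -0.7, -1.8]
width: 0.0457
finger_force: 30.0
```

Run:
```python
from h import *
o=robot.get_obs(); go(o["tool_pos"],o["ee_rot"]); print(R.from_euler("xyz",o["ee_rot"]).as_matrix()[2])
```

```text
t 19.1 at [ 0.7013 -0.1884  0.3718] [ 3.1324 -0.6763 -0.3231] q [-0.34 -0.01  1.29  0.    1.18  1.56] F [-0.3 -0.7 -1.8] w 0.0457 ff 30.0
go [0. 0. 0.] [0. 0. 0.]
[ 0.62587511  0.00715423 -0.77989048]
```

Tool x is rising as expected. Four more steps.

Request:
drive_tool(deltas="0.31 0 -0.01 0 0.048 0 20; 0.63 0 -0.05 0 0.096 0 20; 0.945 0 -0.11 0 0.144 0 20; 0.945 0 -0.11 0 0.144 0 20")

```text
time: 19.5
tool_pos: [0.7641, -0.2093, 0.44]
ee_rot: [3.13, -0.902, -0.32]
wrist_force: [-1.1, -0.6, -1.4]
width: 0.046
finger_force: 30.0
```

Request:
drive_tool(deltas="0.31 0 -0.01 0 0.048 0 20; 0.63 0 -0.05 0 0.096 0 20; 0.945 0 -0.11 0 0.144 0 20; 0.945 0 -0.11 0 0.144 0 20")

```text
time: 19.9
tool_pos: [0.8112, -0.2247, 0.5214]
ee_rot: [3.125, -1.129, -0.314]
wrist_force: [-0.7, -0.6, -1.7]
width: 0.0459
finger_force: 30.0
```

Request:
drive_tool(deltas="0.31 0 -0.01 0 0.048 0 20; 0.63 0 -0.05 0 0.096 0 20; 0.945 0 -0.11 0 0.144 0 20; 0.945 0 -0.11 0 0.144 0 20")

```text
time: 20.3
tool_pos: [0.84, -0.2338, 0.6119]
ee_rot: [3.108, -1.355, -0.296]
wrist_force: [-0.3, -0.5, -1.0]
width: 0.0457
finger_force: 30.0
```

Request:
drive_tool(deltas="0.31 0 -0.01 0 0.048 0 20; 0.63 0 -0.05 0 0.096 0 20; 0.9 0 -0.1 0 0.138 0 20; 0.9 0 -0.1 0 0.138 0 20; 0.9 0 -0.1 0 0.138 0 20")

```text
time: 20.8
tool_pos: [0.8497, -0.2364, 0.6985]
ee_rot: [2.063, -1.563, 0.75]
wrist_force: [0.3, -0.3, -2.5]
width: 0.0458
finger_force: 30.0
```

Request:
drive_tool(deltas="0 0 0 0 0 0 20; 0 0 0 0 0 0 20; 0 0 0 0 0 0 20; 0 0 0 0 0 0 20; 0 0 0 0 0 0 20")

```text
time: 21.3
tool_pos: [0.8496, -0.2364, 0.7016]
ee_rot: [1.221, -1.563, 1.592]
wrist_force: [-0.6, -0.2, -1.6]
width: 0.0461
finger_force: 30.0
```

Run:
```python
from h import *
o=robot.get_obs(); go(o["tool_pos"],o["ee_rot"]); print(R.from_euler("xyz",o["ee_rot"]).as_matrix()[2],np.abs(o["qvel"]).max())
save("final",snapshot("scene"))
```

```text
t 21.3 at [ 0.8496 -0.2364  0.7016] [ 1.2207 -1.5632  1.5921] q [-0.34  0.07  1.11  0.03  0.39  1.54] F [-0.6 -0.2 -1.6] w 0.0461 ff 30.0
go [0. 0. 0.] [0. 0. 0.]
[0.99997082 0.00717583 0.00262035] 0.0018490181841809969
```

View pics/final.png

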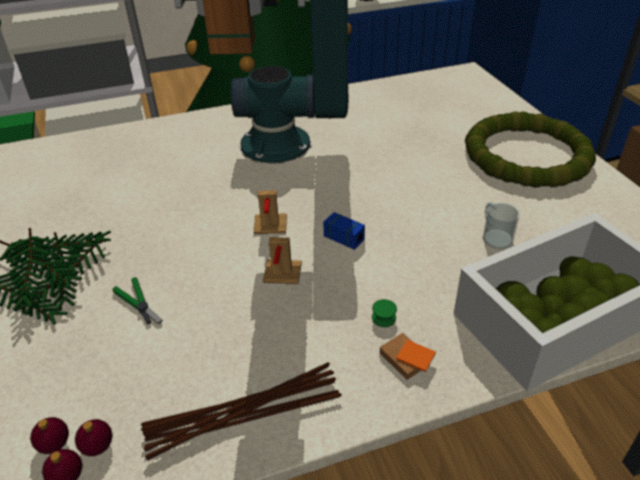

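The post is held steady at 0.70 m with tool x, the hole side, straight up. It sits above the picture at about (225,20), and the mug, reel and secateurs are at their starting pixels. Handing in.

```bash
python3 -c "
from h import *
print(robot.close_job())"
```

```text
the job is handed in; nothing more can be done
None
```

I've handed the job in, with no verdict shown: the post's plain-looking end slid about 22 mm onto the far stand's peg with no resistance, so that is the drilled end. The post was then drawn off and is held still with that end straight up at about 0.70 m; the mug, reel and secateurs look unmoved.

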